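# Roll the brass tube onto the red soldering line

### The job

Line up the brass tube for soldering: with the fingertips push its upper half sideways so that it rolls over the mat (rolled, not dragged or lifted) and stops lying along the red line, hiding the line beneath its whole length while some red still shows beyond both its ends. Leave the silver-grey tube, the solder spool, the flux jar and the pen where they are, and finish with the hand clear of everything.

Things in the scene. Friction and masses are not known exactly. Their poses are not given: they have to be found in the camera images.
- line (a point): Middle of the red line, on the mat's top, 15 mm above the table. The line is flat, 200 mm long, 12 mm wide; x of this frame runs along it, y across it, z up. The dark blue mat (330 mm along the line, 430 mm across, 3 mm thick) is fixed centrally on a fixed plywood board, 360 x 460 x 12 mm, which may lie turned on the table.
- brass_tube: Yellow brass tube to roll: smooth, diameter 32 mm, length 120 mm, 0.13 to 0.26 kg. Origin on its axis at mid-length, 16 mm above the mat; x along its axis; y, z turn with it. Starts 85 to 130 mm from the line, either side, under 3 degrees askew; rolling keeps its heading. Pushed by a tip whose end is 4 to 22 mm above the mat it rolls, and stops soon after a slow push; higher tips wedge.
- brass_tube_end0 (a point): Centre of the brass tube's end face at -x of the tube (60 mm from its middle, on its axis).
- brass_tube_end1 (a point): Centre of the brass tube's end face at +x of the tube (60 mm from its middle, on its axis).
- grey_tube: Bystander: silver-grey aluminium tube of the same size (32 x 120 mm), lying loose on the mat on the other side of the red line, 85 to 130 mm from it. Origin on its axis at mid-length, x along its axis.
- spool: Bystander: standing solder spool, 54 mm in diameter, 38 mm high, black flanges, on the mat off the line's far end, 50 to 120 mm to the robot's left of the line. Origin at the centre of its underside.
- flux_jar: Bystander: small jar with an orange cap, 44 mm in diameter, 38 mm high, on the mat beyond the line's end nearest the robot. Origin at the centre of its underside.
- pen: Bystander: felt pen, 135 mm long and 15 mm thick, black and white, lying on the table off the board's side on the robot's right. Origin on the table under its middle, x along it.
Not all that is in view belongs to the job. What is shaped like the brass_tube but blue or pink is not meant.

How it is judged:
By the outcome, as a careful person would: the job done as asked, in the order asked, and still so for the second after the job is handed in, with the robot touching nothing.
It also fails if it takes over 48 s, if anything falls off the work surface, if the arm or the gripper's body presses on something with over 40 N, if the wrist force passes 120 N, or if a joint passes its speed limit or range.

### The arm

A 6-joint arm with a two-finger parallel gripper is mounted at the origin on the work surface. World frame = base frame: x ahead of the robot, y to its left, z up, the work surface at z = 0. Lengths are in m, angles in rad, forces in N, time in s.
With the tool pointing down it reaches from about 0.425 to 0.95 m from the base axis. Payload 3.5 kg.
Tool frame: the origin (TCP) lies at the very end of the fingers, on their centre line; the grasp point (between the pads) lies 19 mm behind it; z points along the fingers, y is the direction in which the jaws open and shut (so a half turn about z gives the same grasp; the last joint's range is limited). The gripper opens to 85 mm and grips with 20 to 120 N. Pads are 22 mm wide; open, the fingers measure 114 mm over their backs; the gripper's body (76 mm by 85 mm) begins 54 mm behind the grasp point. The pads swing forward as they close: fully open they stand 13 mm farther back than shut.
Start: joints at [0.992, 0.286, 1.577, -0, 1.279, -0.15], TCP at [0.281, 0.614, 0.231] pointing down, gripper open.
Joint ranges: [-2.77, 2.77], [-0.9, 2.22], [0.21, 2.48], [-1.53, 4.67], [0.24, 2.81], [-2.84, 2.84]. Speed limits (rad/s): [2.79, 2.79, 3.14, 3.14, 3.14, 3.14].

### API

Orientations are given as a unit quaternion [x, y, z, w].
In Python, from plant import get_state, read_camera, sign_off gives the robot as it stands.
- The arm moves only by the tool step_arm, never from a script. Its argument "targets" is a list that holds one entry, the list of rows, each a list of 5 numbers: the opening, from 0 (shut) to 1 (fully open), then the shift along the tool's x, y, z each as a share of 4 cm, from -1 to 1, then the turn about the tool's z as a share of 5 degrees, from -1 to 1. A call has 1 to 10 rows; each row shifts and turns the commanded pose from where the row before left it, along the tool's axes as they then stand; what a row does not reach is not made up. A row lasts 1/12 s, in which the tool goes at most 41.7 mm and 7.16 degrees, less where a joint would pass 70% of its speed; a pose out of reach is approached as far as the arm can. A call with a number of a shift or a turn outside -1 to 1 is refused whole. A call with a gripper value outside its range is refused whole. The fingers move at their own pace and stop on an object; "squeeze" is the grip in N (left out, the last holds). Time passes only in rows, so rows that do not move let the fingers close. It gives the time, the measured TCP pose, the force and the opening at its end, in the units of the state.
- get_state(): the state, without advancing time (a new reading comes with each control period).
- read_camera(name): name is "side" or "top"; returns a dict with "pixels" (400x640x3 uint8, red, green, blue), "range_z" (400x640 float32, m along the optical axis (not along the pixel's ray), 0 where there is no reading), "mtx" (3x3 intrinsics, pixels), "rvec" (rotation vector, rad) and "tvec" (3), from world to camera coordinates, as OpenCV has them. Camera axes: x right, y down, z forward; pixel columns grow to the right and rows downward; lengths in m; the calibration is good to about 2 mm. A picture is of the moment at which its call begins.
- sign_off(): hands the job in, once; it reports no verdict.
The state is a dict: "time": time; "qpos": joint angles; "dq": joint speeds; "joint_efforts": joint torques, N m; "eef_pos": TCP position; "tcp_rot": TCP orientation; "contact_force": force on the tool from outside, world axes, zero at the start; "wrist_torque": the same for the moment, N m; "opening": opening from 0.0 (shut) to 1.0 (fully open).
Only numpy, scipy, OpenCV 4.12 (cv2) and the standard library are available. Lean on these libraries where they do the work, as an engineer would, in place of code of your own. Each camera call takes 0.05 s, during which the arm holds its last target.

## Working session

There is one attempt and no reset: what is moved stays moved. The work goes in short steps, Python scripts to look and compute and a tool call to move; the robot and the scene stay as the last step left them, time stands still between calls to the robot, and variables do not carry over. Pictures are saved under pics/ and viewed, and the job is handed in when it is done.

Besides the shell and the picture viewer there is one more tool, called by a JSON object that holds its "method" and its "body". step_arm: Moves the arm, as the interface text tells. Shift numbers are shares of 4 cm and turn numbers shares of 5 degrees, none past 1 either way. Its arguments: {"type":"object","properties":{"targets":{"type":"array"},"squeeze":{"type":"number"}},"required":["targets"]}

```bash
mkdir -p pics
python3 - <<'E'
from plant import *
import cv2
print(get_state())
for n in("top","side"):
    c=read_camera(n); cv2.imwrite(f"pics/{n}0.png",c["pixels"][:,:,::-1]); print(n,c["mtx"],c["rvec"],c["tvec"])
E
```

```text
{'time': 0.0, 'qpos': array([ 9.92012238e-01,  2.87210047e-01,  1.57818432e+00,  7.89142802e-06,
        1.27860906e+00, -1.50030875e-01]), 'dq': array([-0.0009305 , -0.00036226,  0.00038647, -0.00020489,  0.00039134,
        0.00089646]), 'joint_efforts': array([-3.99178534e-04, -4.06000972e+01, -2.92619634e+01, -2.02844212e-04,
        5.87258226e-03,  9.83607521e-06]), 'eef_pos': array([0.28024642, 0.61334579, 0.22991363]), 'tcp_rot': array([ 2.12739307e-01,  9.77108251e-01, -1.12488781e-03, -4.33123341e-04]), 'contact_force': array([-0.05986531, -1.11640865, -0.43860464]), 'wrist_torque': array([-0.02413948,  0.00813731,  0.01492702]), 'opening': 1.0011970425593555}
top [[444.75415491   0.         321.56238569]
 [  0.         444.75415491 191.09063452]
 [  0.           0.           1.        ]] [ 2.18305075 -2.14888559  0.12778891] [-0.09370434  0.4846067   0.9835586 ]
side [[390.70603636   0.         322.26285066]
 [  0.         390.70603636 199.41285519]
 [  0.           0.           1.        ]] [ 2.1872737  -0.12919884  0.04361368] [-0.49107561  0.05203899  0.98070984]
```

```bash
ls
```

```text
pics
```

View pics/top0.png

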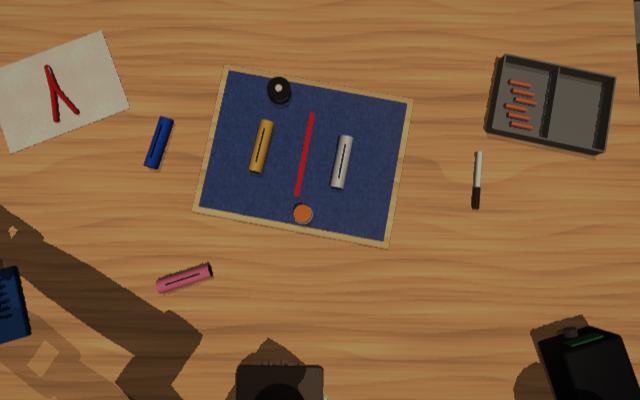

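View pics/side0.png

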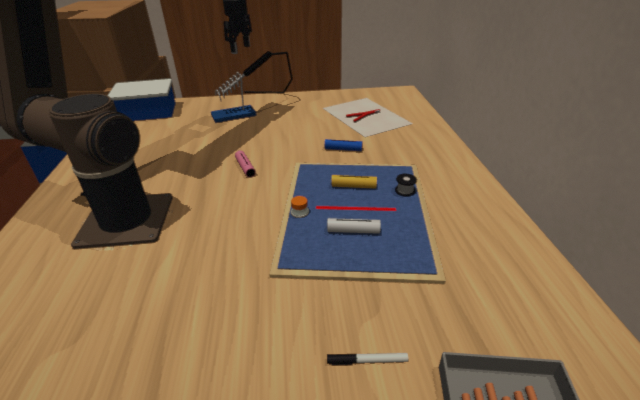

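The top view shows three tubes in competition: yellow at (261,146) on the mat, blue at (158,142) and pink at (185,278) on the table. The yellow one is the brass tube, because it lies on the mat left of the red line at (305,154). The grey tube is at (342,162), the spool at (279,90) and the jar at (303,214). I'll confirm this in a crop and measure.

```bash
cat > h.py <<'E'
from plant import *
import cv2, numpy as np
def ray(c,uv,z):
    R=cv2.Rodrigues(c["rvec"])[0]; C=-R.T@c["tvec"].ravel()
    uv=np.atleast_2d(uv).astype(float); d=np.c_[uv,np.ones(len(uv))]@np.linalg.inv(c["mtx"]).T@R
    return C+d*((z-C[2])/d[:,2])[:,None]
def rect(c,m,z):
    n,l,s,_=cv2.connectedComponentsWithStats(m.astype(np.uint8)); i=1+np.argmax(s[1:,4])
    v,u=np.where(l==i); P=ray(c,np.c_[u,v],z)[:,:2]
    (ce,sz,a)=cv2.minAreaRect((P*1000).astype(np.float32)); 
    mu=P.mean(0); w,V=np.linalg.eigh(np.cov((P-mu).T)); d=V[:,1]*np.sign(V[0,1])
    return dict(n=len(u),mean=mu.round(4),boxc=np.round(ce,1),size=np.round(sz,1),ang=round(float(np.degrees(np.arctan2(d[1],d[0]))),2))
def masks(c):
    h=cv2.cvtColor(c["pixels"],cv2.COLOR_RGB2HSV).astype(int); H,S,V=h[...,0],h[...,1],h[...,2]
    box=np.zeros(H.shape,bool)
    if abs(c["mtx"][0,0]-444.75)<1: box[60:250,190:415]=1
    else: box[160:280,275:440]=1
    return dict(line=box&((H<5)|(H>173))&(S>150)&(V>90), brass=box&(H>14)&(H<32)&(S>120)&(V>90))
E
python3 - <<'E'
from h import *
for n in("top","side"):
    c=read_camera(n); p=c["pixels"][:,:,::-1]
    m=masks(c)
    print(n,"line",rect(c,m["line"],.015)); 
    if n=="top":
        cr=p[60:250,190:415]; cv2.imwrite("pics/crop0.png",cv2.resize(cr,None,fx=3.1,fy=3.1,interpolation=cv2.INTER_CUBIC))
        mm=m["brass"].copy(); mm[:,:240]=0; mm[:,285:]=0; mm[:110]=0; mm[180:]=0
        print("brass",rect(c,mm,.031), rect(c,mm,.04))
    else:
        mm=m["brass"].copy(); mm[:170]=0; mm[195:]=0; mm[:,:325]=0; mm[:,382:]=0
        print("brass",rect(c,mm,.031))
        cv2.imwrite("pics/scrop0.png",cv2.resize(p[155:285,270:450],None,fx=4,fy=4,interpolation=cv2.INTER_CUBIC))
    print(get_state()["time"])
E
```

```text
top line {'n': 447, 'mean': array([ 0.5738, -0.0439]), 'boxc': array([574.4, -43.9]), 'size': array([ 12.4, 200.3]), 'ang': -9.86}
brass {'n': 618, 'mean': array([0.589 , 0.0548]), 'boxc': array([589.3,  54.7]), 'size': array([ 29.6, 122. ]), 'ang': -12.53} {'n': 618, 'mean': array([0.5871, 0.0535]), 'boxc': array([587.4,  53.5]), 'size': array([ 29.4, 120.9]), 'ang': -12.53}
0.15
side line {'n': 242, 'mean': array([ 0.5728, -0.0446]), 'boxc': array([572.8, -44.5]), 'size': array([ 12.7, 198.5]), 'ang': -10.28}
brass {'n': 400, 'mean': array([0.5871, 0.059 ]), 'boxc': array([586.2,  59.3]), 'size': array([ 45.2, 120.7]), 'ang': -13.5}
0.2
```

View pics/crop0.png

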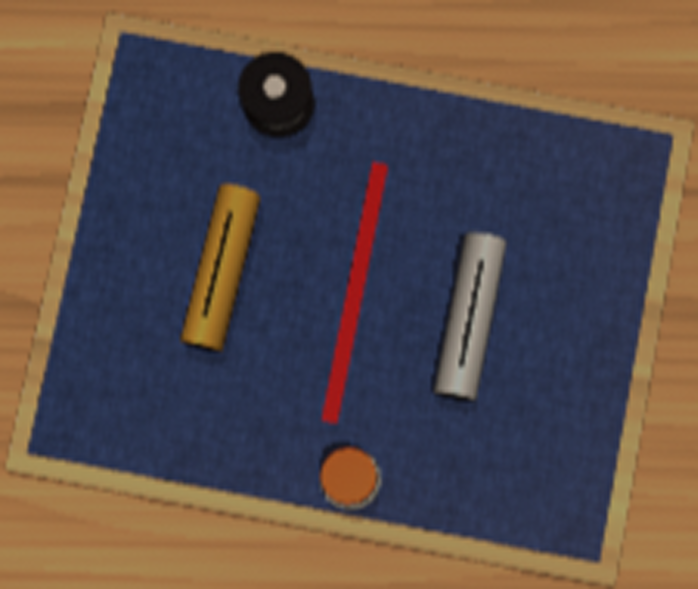

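View pics/scrop0.png

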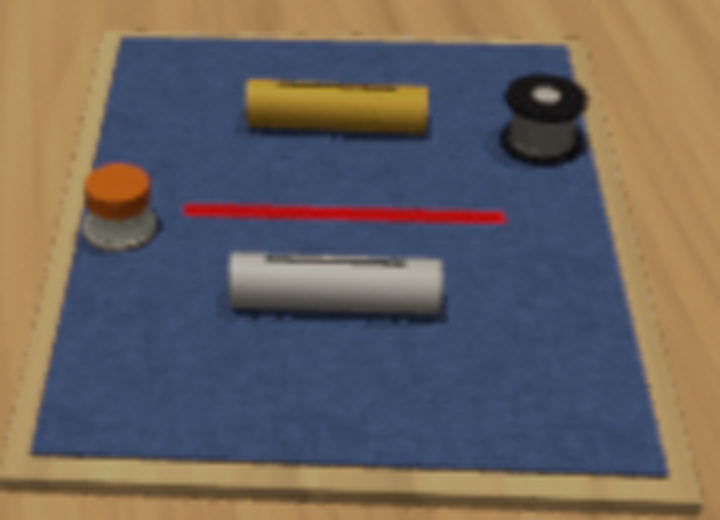

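Crop confirms it: the yellow tube on the mat is the brass one, 100 mm left (+y) of the line and about 2.5° askew, with the spool and jar well off its ends. The plan is to use two spread fingertips along the tube. First I turn the hand.

{"method": "step_arm", "body": {"targets": [[[0.5, 0, 0, 0, 0.975], [0.5, 0, 0, 0, 0.975], [0.5, 0, 0, 0, 0.975], [0.5, 0, 0, 0, 0.975], [0.5, 0, 0, 0, 0.975], [0.5, 0, 0, 0, 0.975], [0.5, 0, 0, 0, 0.975], [0.5, 0, 0, 0, 0.975]]]}}

```text
time: 0.87
eef_pos: [0.2805, 0.6137, 0.2309]
tcp_rot: [0.529, 0.849, -0.0, -0.0]
contact_force: [-0.2, -0.9, -0.5]
opening: 0.498
```

{"method": "step_arm", "body": {"targets": [[[0.5, 0, 0, 0, 0.975], [0.5, 0, 0, 0, 0.975], [0.5, 0, 0, 0, 0.975], [0.5, 0, 0, 0, 0.975], [0.5, 0, 0, 0, 0.975], [0.5, 0, 0, 0, 0.975], [0.5, 0, 0, 0, 0.975], [0.5, 0, 0, 0, 0.975], [0.5, 0, 0, 0, 0]]]}}

```text
time: 1.62
eef_pos: [0.2805, 0.6138, 0.231]
tcp_rot: [0.781, 0.625, -0.0, 0.0]
contact_force: [0.5, 0.4, 0.2]
opening: 0.498
```

{"method": "step_arm", "body": {"targets": [[[0.5, -0.535, 0.53, 0, 0], [0.5, -0.535, 0.53, 0, 0], [0.5, -0.535, 0.53, 0, 0], [0.5, -0.535, 0.53, 0, 0], [0.5, -0.535, 0.53, 0, 0], [0.5, -0.535, 0.53, 0, 0], [0.5, -0.535, 0.53, 0, 0], [0.5, -0.535, 0.53, 0, 0], [0.5, -0.535, 0.53, 0, 0], [0.5, -0.535, 0.53, 0, 0]]]}}

```text
time: 2.45
eef_pos: [0.4415, 0.3575, 0.2313]
tcp_rot: [0.779, 0.626, 0.0, 0.0]
contact_force: [1.0, 0.3, -0.0]
opening: 0.496
```

{"method": "step_arm", "body": {"targets": [[[0.5, -0.535, 0.53, 0, 0], [0.5, -0.535, 0.53, 0, 0], [0.5, -0.535, 0.53, 0, 0], [0.5, -0.535, 0.53, 0, 0], [0.5, -0.535, 0.53, 0, 0], [0.5, -0.535, 0.53, 0, 0], [0.5, -0.535, 0.53, 0, 0], [0.5, -0.535, 0.53, 0, 0], [0.5, -0.535, 0.53, 0, 0], [0.5, 0, 0, 0, 0]]]}}

```text
time: 3.28
eef_pos: [0.5876, 0.1251, 0.2313]
tcp_rot: [0.781, 0.625, -0.0, 0.001]
contact_force: [-0.3, 0.2, 0.5]
opening: 0.5
```

{"method": "step_arm", "body": {"targets": [[[0.5, 0, 0, 0.8, 0], [0.5, 0, 0, 0.8, 0], [0.5, 0, 0, 0.8, 0], [0.5, 0, 0, 0.8, 0], [0.5, 0, 0, 0, 0], [0.5, 0, 0, 0, 0]]]}}

```text
time: 3.78
eef_pos: [0.5835, 0.1296, 0.1014]
tcp_rot: [0.78, 0.626, -0.002, -0.002]
contact_force: [0.1, 0.1, 0.5]
opening: 0.501
```

Run:
```python
from h import *
for n in("top","side"):
    c=read_camera(n); p=c["pixels"][:,:,::-1]
    q=p[40:260,170:430] if n=="top" else p[80:290,250:460]
    cv2.imwrite(f"pics/{n}1.png",cv2.resize(q,None,fx=2.8,fy=2.8,interpolation=cv2.INTER_CUBIC))
print(get_state()["eef_pos"],get_state()["time"])
```

```text
[0.58666565 0.12972302 0.10563273] 3.8833
```

View pics/top1.png

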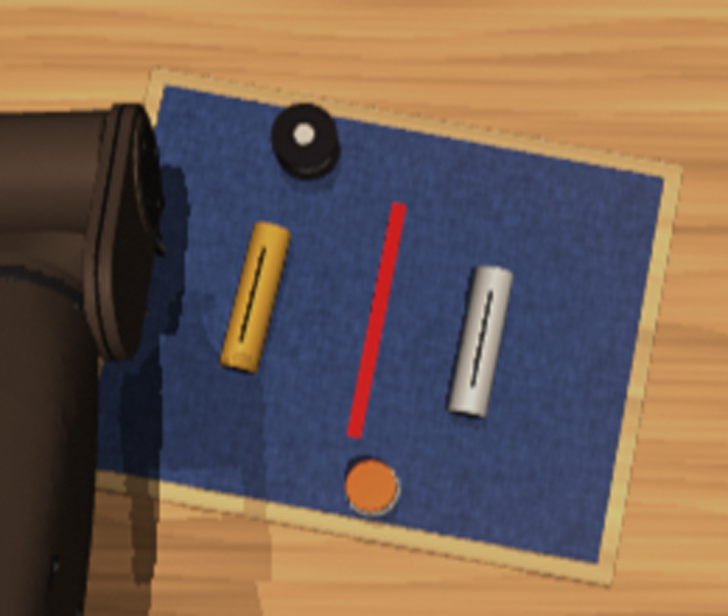

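View pics/side1.png

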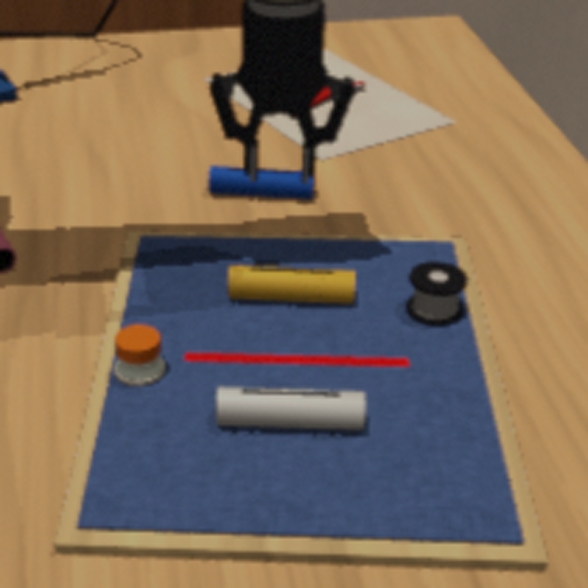

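The hand is left of the brass tube, with both fingertips at about (339,144) and (360,144) in the full side picture. I'll check the tip height against the TCP there.

Run:
```python
from h import *
c=read_camera("side"); s=get_state(); e=s["eef_pos"]; print(e,s["time"])
R=cv2.Rodrigues(s["tcp_rot"][:3]*0+0.)[0]
y=np.array([.976,-.219,0])
for dz in(0,.005,.013):
    P=np.array([e+k*y*.025+[0,0,dz] for k in(-1,0,1)]); print(dz,cv2.projectPoints(P,c["rvec"],c["tvec"],c["mtx"],None)[0].reshape(-1,2).round(1).tolist())
d=c["range_z"]; R=cv2.Rodrigues(c["rvec"])[0]; 
v,u=np.mgrid[100:155,325:375]; zz=d[100:155,325:375]
X=(np.stack([u,v,np.ones_like(u)],-1)@np.linalg.inv(c["mtx"]).T*zz[...,None]-c["tvec"].ravel())@R
ok=(zz>0)&(np.abs(X[...,1]-e[1])<.035)&(X[...,2]>.06)
P=X[ok]; P=P[P[:,2]<np.min(P[:,2])+.03]
print(P[:,2].min(),np.percentile(P[:,2],3),P[:,1].min(),P[:,0].min(),P[:,0].max())
cv2.imwrite("pics/tip.png",cv2.resize(c["pixels"][100:160,320:380,::-1],None,fx=10,fy=10,interpolation=cv2.INTER_CUBIC))
```

```text
[0.58720749 0.12973157 0.10641795] 3.9333
0 [[341.1, 142.7], [350.2, 143.1], [359.4, 143.4]]
0.005 [[341.1, 141.1], [350.3, 141.4], [359.4, 141.7]]
0.013 [[341.2, 138.4], [350.3, 138.8], [359.6, 139.1]]
0.1082832098943691 0.11031120307407014 0.10960814522851402 0.5530688544853084 0.618514226174604
```

View pics/tip.png

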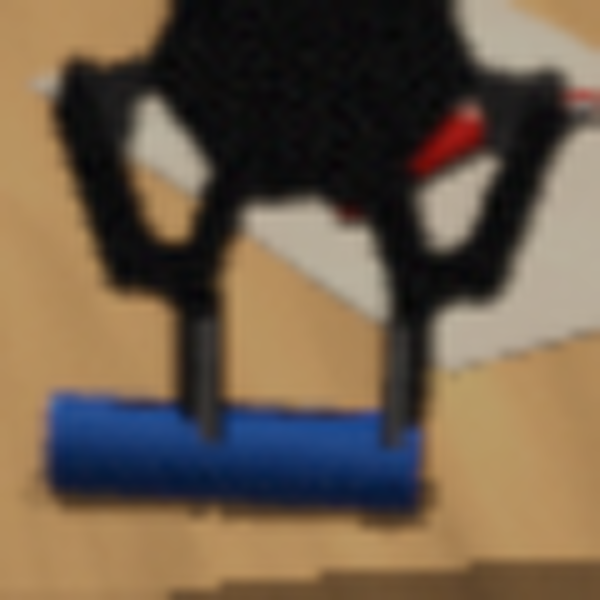

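Tips are about 3–5 mm behind the TCP at this opening. Descend to TCP z ≈ 0.027 (tips about 15 mm above the mat), centring along the tube.

{"method": "step_arm", "body": {"targets": [[[0.5, 0, 0.14, 0.33, 0], [0.5, 0, 0.14, 0.33, 0], [0.5, 0, 0.14, 0.33, 0], [0.5, 0, 0, 0.33, 0], [0.5, 0, 0, 0.33, 0], [0.5, 0, 0, 0.33, 0], [0.5, 0, 0, 0, 0], [0.5, 0, 0, 0, 0], [0.5, 0, 0, 0, 0], [0.5, 0, 0, 0, 0]]]}}

```text
time: 4.77
eef_pos: [0.6024, 0.1258, 0.0251]
tcp_rot: [0.78, 0.626, 0.001, 0.001]
contact_force: [0.2, -0.9, 0.0]
opening: 0.502
```

{"method": "step_arm", "body": {"targets": [[[0.5, -0.125, 0, 0, 0], [0.5, -0.125, 0, 0, 0], [0.5, -0.125, 0, 0, 0], [0.5, -0.125, 0, 0, 0], [0.5, -0.125, 0, 0, 0], [0.5, -0.125, 0, 0, 0], [0.5, -0.1, 0, 0, 0], [0.5, -0.05, 0, 0, 0], [0.5, 0, 0, 0, 0], [0.5, 0, 0, 0, 0]]]}}

```text
time: 5.6
eef_pos: [0.5938, 0.0905, 0.0241]
tcp_rot: [0.78, 0.625, 0.0, -0.0]
contact_force: [0.5, -0.6, 0.5]
opening: 0.502
```

Run:
```python
from h import *
c=read_camera("side"); p=c["pixels"][:,:,::-1]
cv2.imwrite("pics/side2.png",cv2.resize(p[130:250,280:430],None,fx=5,fy=5,interpolation=cv2.INTER_CUBIC))
s=get_state();print(s["eef_pos"],s["time"])
```

```text
[0.59391254 0.09063446 0.02415361] 5.65
```

View pics/side2.png

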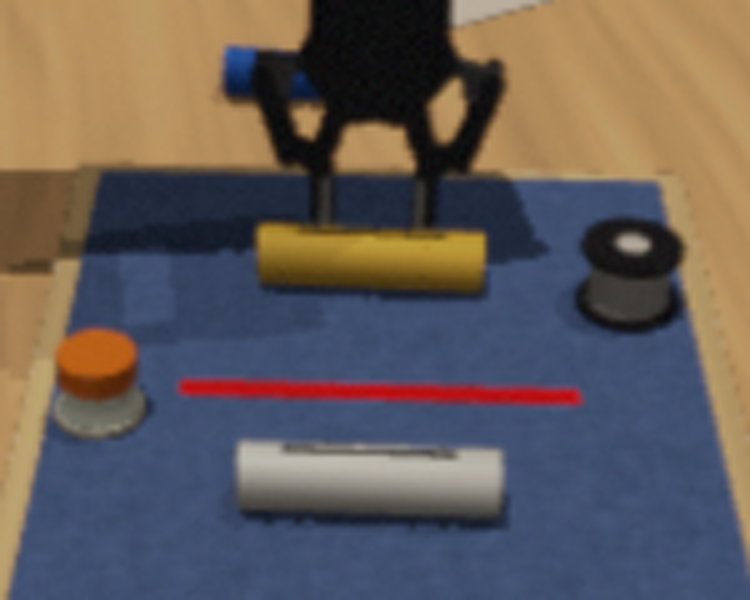

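The fingertips are just behind the tube, centred on its length. Now the slow push, with the tips raised 3 mm so they bear on the upper half.

{"method": "step_arm", "body": {"targets": [[[0.5, 0, 0, -0.08, 0], [0.5, -0.06, 0, 0, 0], [0.5, -0.06, 0, 0, 0], [0.5, -0.06, 0, 0, 0], [0.5, -0.06, 0, 0, 0], [0.5, -0.06, 0, 0, 0], [0.5, -0.06, 0, 0, 0], [0.5, -0.06, 0, 0, 0], [0.5, -0.06, 0, 0, 0], [0.5, -0.06, 0, 0, 0]]]}}

```text
time: 6.48
eef_pos: [0.5891, 0.0692, 0.0273]
tcp_rot: [0.78, 0.625, -0.0, 0.0]
contact_force: [0.4, 0.3, -0.6]
opening: 0.501
```

Run:
```python
from h import *
c=read_camera("side"); p=c["pixels"][:,:,::-1]
cv2.imwrite("pics/side3.png",cv2.resize(p[130:250,280:430],None,fx=5,fy=5,interpolation=cv2.INTER_CUBIC))
s=get_state();print(s["eef_pos"],s["time"],s["contact_force"])
```

```text
[0.58901781 0.06887532 0.02729499] 6.5333 [0.22003734 0.09672595 0.1114875 ]
```

View pics/side3.png

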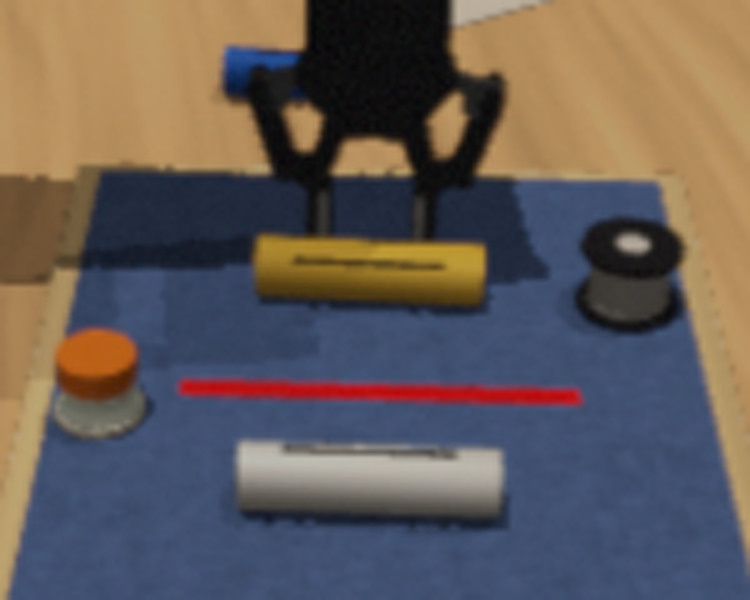

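The dark stripe has turned forward, so the tube is rolling. I'll keep pushing.

{"method": "step_arm", "body": {"targets": [[[0.5, -0.06, 0, 0, 0], [0.5, -0.06, 0, 0, 0], [0.5, -0.06, 0, 0, 0], [0.5, -0.06, 0, 0, 0], [0.5, -0.06, 0, 0, 0], [0.5, -0.06, 0, 0, 0], [0.5, -0.06, 0, 0, 0], [0.5, -0.06, 0, 0, 0], [0.5, -0.06, 0, 0, 0], [0.5, -0.06, 0, 0, 0]]]}}

```text
time: 7.37
eef_pos: [0.5839, 0.0459, 0.0273]
tcp_rot: [0.78, 0.625, 0.0, 0.0]
contact_force: [-0.3, -1.0, 0.1]
opening: 0.503
```

{"method": "step_arm", "body": {"targets": [[[0.5, -0.06, 0, 0, 0], [0.5, -0.06, 0, 0, 0], [0.5, -0.06, 0, 0, 0], [0.5, -0.06, 0, 0, 0], [0.5, -0.06, 0, 0, 0], [0.5, -0.06, 0, 0, 0], [0.5, -0.06, 0, 0, 0], [0.5, -0.06, 0, 0, 0], [0.5, -0.06, 0, 0, 0], [0.5, -0.06, 0, 0, 0]]]}}

```text
time: 8.2
eef_pos: [0.5786, 0.0224, 0.0273]
tcp_rot: [0.78, 0.625, -0.0, 0.0]
contact_force: [-0.0, 0.2, -0.7]
opening: 0.497
```

{"method": "step_arm", "body": {"targets": [[[0.5, -0.06, 0, 0, 0], [0.5, -0.05, 0, 0, 0], [0.5, -0.05, 0, 0, 0], [0.5, -0.05, 0, 0, 0], [0.5, -0.05, 0, 0, 0], [0.5, -0.05, 0, 0, 0], [0.5, -0.05, 0, 0, 0], [0.5, -0.03, 0, 0, 0], [0.5, 0, 0, 0, 0], [0.5, 0, 0, 0, 0]]]}}

```text
time: 9.03
eef_pos: [0.5753, 0.0074, 0.0273]
tcp_rot: [0.78, 0.625, -0.0, -0.0]
contact_force: [0.0, 1.1, 0.4]
opening: 0.501
```

Run:
```python
from h import *
for n in("top","side"):
    c=read_camera(n); p=c["pixels"][:,:,::-1]
    q=p[40:260,170:430] if n=="top" else p[130:260,280:430]
    cv2.imwrite(f"pics/{n}4.png",cv2.resize(q,None,fx=2.7 if n=="top" else 4.5,fy=2.7 if n=="top" else 4.5,interpolation=cv2.INTER_CUBIC))
s=get_state();print(s["eef_pos"],s["time"],s["contact_force"])
```

```text
[0.57531431 0.00746711 0.02732407] 9.1333 [ 0.63115923  0.48862575 -0.88510201]
```

View pics/side4.png

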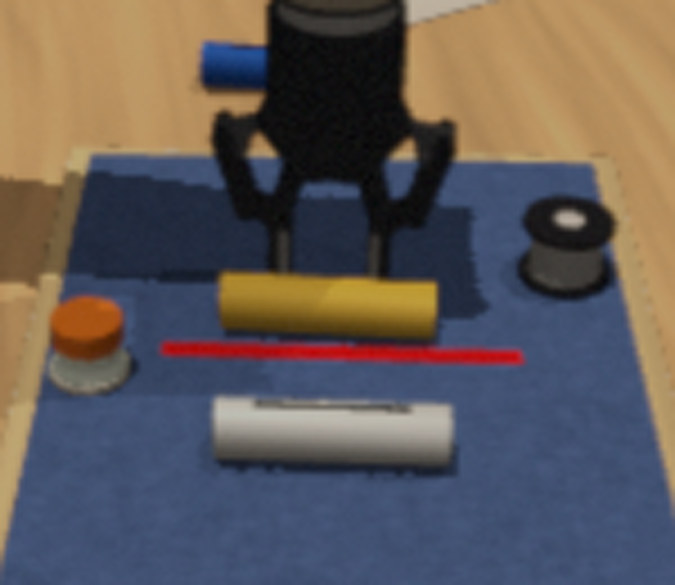

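View pics/top4.png

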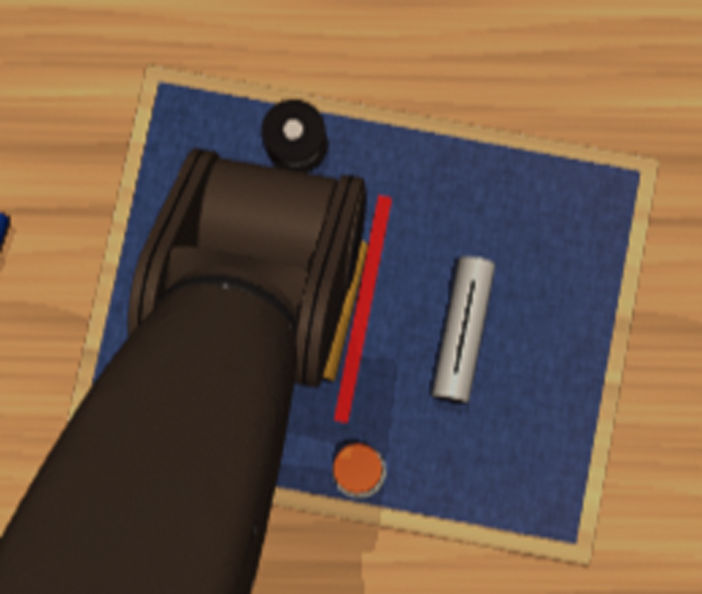

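The tube is rolling straight and sits next to the line. I'll measure its right edge at crop points (366,250) and (333,380), using the colour mask.

Run:
```python
from h import *
c=read_camera("top"); h=cv2.cvtColor(c["pixels"],cv2.COLOR_RGB2HSV).astype(int)
m=masks(c); print(rect(c,m["line"],.015))
L=np.array([.5740,-.0440]); a=np.radians(-10); d=np.array([np.cos(a),np.sin(a)]); n=np.array([-d[1],d[0]])
b=m["brass"].copy(); b[:120]=0;b[185:]=0; b[:,:280]=0; b[:,312:]=0
for v in range(128,182,5):
    u=np.where(b[v])[0]
    if len(u):
        P=ray(c,[u.max()+.5,v],.031)[0,:2]-L; print(v,u.min(),u.max(),(P@d).round(4),(P@n).round(4))
# side: lower silhouette
R=cv2.Rodrigues(c["rvec"])[0];print("cam",-R.T@c["tvec"].ravel())
```

```text
{'n': 444, 'mean': array([ 0.5732, -0.0438]), 'boxc': array([574.4, -43.9]), 'size': array([ 12.1, 200.3]), 'ang': -9.85}
133 303 304 0.0448 0.0072
138 302 303 0.0329 0.0071
143 301 302 0.021 0.0071
148 298 301 0.0091 0.0071
153 297 300 -0.0028 0.0071
158 296 298 -0.015 0.0093
163 294 297 -0.0268 0.0093
168 293 296 -0.0386 0.0093
173 292 294 -0.0507 0.0115
178 290 293 -0.0624 0.0115
cam [ 0.37250227 -0.08149895  1.03228468]
```

{"method": "step_arm", "body": {"targets": [[[0.5, -0.06, 0, 0, 0], [0.5, -0.06, 0, 0, 0], [0.5, -0.06, 0, 0, 0], [0.5, -0.06, 0, 0, 0], [0.5, -0.06, 0, 0, 0], [0.5, -0.06, 0, 0, 0], [0.5, -0.06, 0, 0, 0], [0.5, -0.06, 0, 0, 0], [0.5, -0.05, 0, 0, 0], [0.5, -0.04, 0, 0, 0]]]}}

```text
time: 10.02
eef_pos: [0.5703, -0.0151, 0.0273]
tcp_rot: [0.78, 0.625, -0.0, -0.0]
contact_force: [0.5, 0.5, 0.7]
opening: 0.501
```

{"method": "step_arm", "body": {"targets": [[[0.5, 0, 0, 0, 0], [0.5, 0, 0, 0, 0], [0.5, 0.05, 0, 0, 0], [0.5, 0.15, 0, 0, 0], [0.5, 0.3, 0, 0, 0], [0.5, 0.5, 0, 0, 0], [0.5, 0.5, 0, 0, 0], [0.5, 0.5, 0, 0, 0], [0.5, 0, 0, 0, 0]]]}}

```text
time: 10.77
eef_pos: [0.5883, 0.067, 0.0275]
tcp_rot: [0.779, 0.627, 0.001, -0.0]
contact_force: [-0.1, -0.1, -0.3]
opening: 0.498
```

Run:
```python
from h import *
for n in("top","side"):
    c=read_camera(n); p=c["pixels"][:,:,::-1]
    q=p[40:260,170:430] if n=="top" else p[130:260,280:430]
    cv2.imwrite(f"pics/{n}5.png",cv2.resize(q,None,fx=2.7 if n=="top" else 4.5,fy=2.7 if n=="top" else 4.5,interpolation=cv2.INTER_CUBIC))
s=get_state();print(s["eef_pos"],s["time"],s["contact_force"])
```

```text
[0.5877432  0.06460606 0.02725947] 10.8667 [-0.20908945 -1.58240008 -0.04489765]
```

View pics/side5.png

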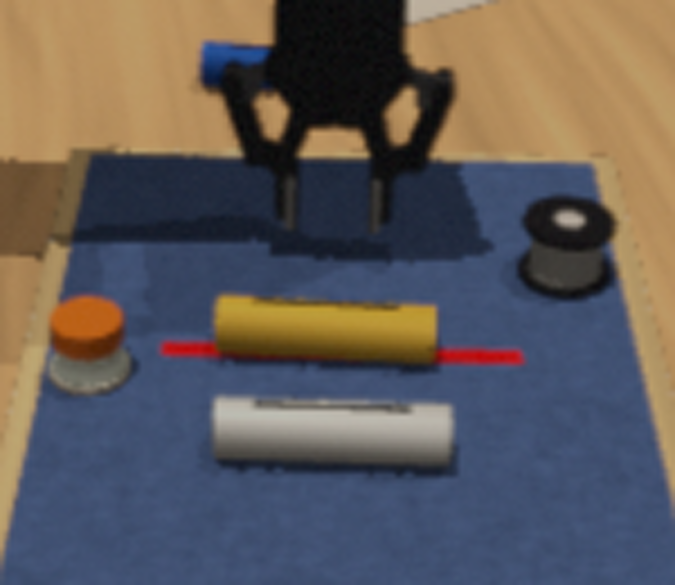

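View pics/top5.png

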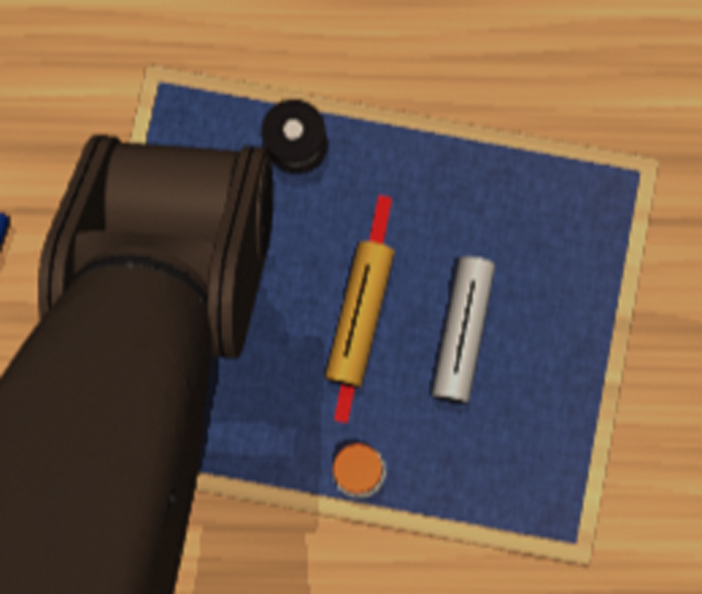

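The tube now lies on the line with red visible at both ends, at (381,220) and (345,405) in the top crop. The side view shows a thin red sliver under its near-left part, so I'll measure the offset.

```bash
cat > meas.py <<'E'
from h import *
L=np.array([.5740,-.0440]); a=np.radians(-10); d=np.array([np.cos(a),np.sin(a)]); n=np.array([-d[1],d[0]])
def meas():
    c=read_camera("top"); m=masks(c)
    b=m["brass"].copy(); b[:124]=0;b[188:]=0; b[:,:280]=0; b[:,330:]=0
    r=rect(c,b,.031); print(r,"along,across",((r["mean"]-L)@d).round(4),((r["mean"]-L)@n).round(4),((r["boxc"]/1000-L)@n).round(4))
    v,u=np.where(m["line"]); P=ray(c,np.c_[u,v],.015)[:,:2]-L
    for s in(P[:,0]>.0,P[:,0]<0): print("line part across",(P[s]@n).mean().round(4),"along",(P[s]@d).mean().round(4),s.sum())
    for f in range(132,186,10):
        u=np.where(b[f])[0]; Q=ray(c,[[u.min()-.5,f],[u.max()+.5,f]],.031)[:,:2]-L; print(f,(Q@n).round(4))
    print(get_state()["time"])
E
python3 -c "
from meas import *
meas()"
```

```text
{'n': 656, 'mean': array([ 0.5665, -0.0423]), 'boxc': array([567.2, -42.1]), 'size': array([ 30.2, 121.5]), 'ang': -12.69} along,across -0.0077 0.0004 0.0007
line part across 0.0003 along 0.0803 88
line part across -0.0001 along -0.0839 69
132 [ 0.0144 -0.015 ]
142 [ 0.0143 -0.0172]
152 [ 0.0165 -0.0149]
162 [ 0.0165 -0.0149]
172 [ 0.0187 -0.0126]
182 [-0.0059 -0.0126]
10.9167
```

Offset across the line is 0.4 mm, and the 2.6° skew was there from the start, so it's well covered. Lift the hand away.

{"method": "step_arm", "body": {"targets": [[[0.5, 0.3, 0, -0.3, 0], [0.5, 0.5, 0, -0.5, 0], [0.5, 0.5, 0, -0.6, 0], [0.5, 0.5, 0, -0.7, 0], [0.5, 0.5, 0, -0.7, 0], [0.5, 0.5, 0, -0.7, 0], [0.5, 0.5, 0, -0.5, 0], [0.5, 0.3, 0, -0.3, 0], [0.5, 0, 0, 0, 0], [0.5, 0, 0, 0, 0]]]}}

```text
time: 11.75
eef_pos: [0.6194, 0.2041, 0.2007]
tcp_rot: [0.78, 0.626, 0.001, 0.001]
contact_force: [-0.1, 0.5, -0.6]
opening: 0.499
```

{"method": "step_arm", "body": {"targets": [[[0.5, 0, 0, 0, 0], [0.5, 0, 0, 0, 0], [0.5, 0, 0, 0, 0], [0.5, 0, 0, 0, 0], [0.5, 0, 0, 0, 0], [0.5, 0, 0, 0, 0]]]}}

```text
time: 12.25
eef_pos: [0.619, 0.2034, 0.1989]
tcp_rot: [0.78, 0.625, -0.0, -0.0]
contact_force: [0.4, 0.5, 0.5]
opening: 0.501
```

Run:
```python
from meas import *
meas()
c=read_camera("top");cv2.imwrite("pics/top6.png",c["pixels"][:,:,::-1])
a=cv2.imread("pics/top0.png")
for nm,(y0,y1,x0,x1) in dict(grey=(130,195,325,358),jar=(200,230,288,320),spool=(74,108,264,296),pen=(145,215,466,488)).items():
    print(nm,np.abs(a[y0:y1,x0:x1].astype(int)-c["pixels"][y0:y1,x0:x1,::-1]).mean())
s=get_state();print(s["eef_pos"],np.abs(s["dq"]).max())
```

```text
{'n': 658, 'mean': array([ 0.5665, -0.0422]), 'boxc': array([567.2, -42.1]), 'size': array([ 30.2, 121.5]), 'ang': -12.7} along,across -0.0077 0.0005 0.0007
line part across 0.0003 along 0.0803 88
line part across 0.0001 along -0.0834 71
132 [ 0.0144 -0.015 ]
142 [ 0.0143 -0.0172]
152 [ 0.0165 -0.0149]
162 [ 0.0165 -0.0149]
172 [ 0.0187 -0.0126]
182 [-0.0059 -0.0126]
12.3
grey 22.221289821289822
jar 21.922916666666666
spool 15.244485294117647
pen 28.10930735930736
[0.61908197 0.20361861 0.19916847] 0.003803102870495767
```

View pics/top6.png

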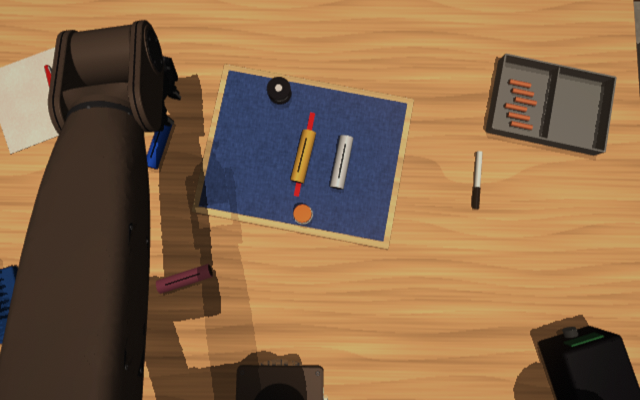

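The final picture shows the brass tube on the line at (303,156), with red at both ends. The spool (279,90), grey tube (342,162), jar (303,214) and pen (477,180) are at their starting pixels. The large crop differences are overall brightness, since even the pen, far from the hand, shows one.

```bash
python3 -c "
from plant import *
print(sign_off())"
```

```text
the job is handed in; nothing more can be done
None
```

The brass tube now lies along the red line, and I handed the job in at about 12.4 s. I rolled it about 100 mm in a slow push with two spread fingertips, roughly 15 mm above the mat, then backed the hand off and up to about 20 cm.

**Final top-camera measurement:**
- **Across the line:** the tube's axis is about 0.5 mm off the line.
- **Along the line:** it sits about 8 mm off centre, so red shows beyond both ends.
- **Heading:** it is about 2.6° askew, as at the start, since rolling keeps its heading. From above, the tube still covers the line along its whole length.
- **Stillness:** a second measurement about 1.4 s later, after the hand lifted, agreed to 0.1 mm.

**Checks that disagreed:**
- **Side view:** after the final push, this slanting view showed a thin sliver of red under the tube's near-left edge. The top view shows none.
- **Bystanders:** the automatic before/after comparison of the grey tube, jar, spool and pen was no use because the picture brightness had changed. By eye they are at the same pixels as at the start.

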